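Show which optics block goes where on the ray sheet

ROBOT

A 6-joint arm with a two-finger parallel gripper is mounted at the origin on the work surface. World frame = base frame: x ahead of the robot, y to its left, z up, the work surface at z = 0. Lengths are in m, angles in rad, forces in N, time in s.
With the tool pointing down it reaches from about 0.35 to 0.85 m from the base axis. Payload 8.1 kg.
Tool frame: the origin (TCP) lies between the finger pads, 19 mm behind the fingertips; this is the grasp point; z points along the fingers, y is the line along which they close (so a half turn about z gives the same grasp; the last joint's range is limited). The gripper opens to 93 mm and grips with 3 to 60 N. Pads are 15 mm wide; open, the fingers measure 128 mm over their backs; the gripper's body (75 mm by 188 mm) begins 65 mm behind the grasp point.
Start: joints at [-1.3, 0.13, 1.488, -0, 1.523, -0.085], TCP at [0.209, -0.562, 0.237] pointing down, gripper open.
Joint ranges: [-2.96, 2.96], [-0.89, 2.26], [0.02, 2.5], [-1.34, 4.48], [0, 2.73], [-2.66, 2.66]. Speed limits (rad/s): [2.39, 2.39, 2.79, 3.14, 3.14, 3.14].

INTERFACE

Orientations are given as a rotation vector (axis times angle).
In Python, from station import observe, get_image, camera_model, sign_off gives the robot as it stands.
- The arm moves only by the shell command python3 -m creep 'ROWS'. ROWS is JSON, a list that holds one entry, the list of rows, each a list of 7 numbers: the shift along the tool's x, y, z in mm, then the turn, a rotation vector about the tool's x, y, z in rad, then the closure, from -1 (fully open) to 1 (shut). In form: [[[dx, dy, dz, rx, ry, rz, hand], ...]]. A call has 1 to 10 rows; each row shifts and turns the commanded pose from where the row before left it, along the tool's axes as they then stand; what a row does not reach is not made up. A row lasts 1/10 s, in which the tool goes at most 50 mm and 8.59 degrees, less where a joint would pass 70% of its speed; a pose out of reach is approached as far as the arm can. A call with a gripper value outside its range is refused whole. The fingers move at their own pace and stop on an object; the grip force is fixed at half the most. Time passes only in rows, so rows that do not move let the fingers close. It gives the time, the measured TCP pose, the force, the opening and the grip force at its end, in the units of the state.
- observe(): the state, without advancing time (a new reading comes with each control period).
- get_image(name): name is "side" or "top" or "wrist"; returns the picture (400x640x3 uint8, blue, green, red); there is no depth.
- camera_model(name): a dict with "K" (3x3 intrinsics, pixels), "rvec" (rotation vector, rad) and "tvec" (3), from world to camera coordinates, as OpenCV has them. Camera axes: x right, y down, z forward; pixel columns grow to the right and rows downward; lengths in m; the calibration is good to about 2 mm. A picture is of the moment at which its call begins: read the wrist's pose just before it. camera_model takes no time and is no camera call; for the wrist camera it gives the pose at the moment of the call.
- sign_off(): hands the job in; it is judged then, once.
The state is a dict: "clock": time; "q": joint angles; "dq": joint speeds; "effort": joint torques, N m; "tcp_pos": TCP position; "ee_rot": TCP orientation; "wrist_force": force on the tool from outside, world axes, zero at the start; "ft_torque": the same for the moment, N m; "opening": opening from 0.0 (shut) to 1.0 (fully open); "finger_force": force on a finger pad.
Only numpy, scipy, OpenCV 4.12 (cv2) and the standard library are available. Lean on these libraries where they do the work, as an engineer would, in place of code of your own. Each camera call takes 0.05 s, during which the arm holds its last target. There are 200 camera calls.

TASK

Show the pupil which block to use and where it goes: hold your fingertips close above the middle of the half-round block in the tray, pointing at it without touching, for three seconds, then point in the same way for three seconds at the middle of the half-round outline drawn on the paper, and finish still pointing there. Touch and move nothing at all, and do not dip the fingers over any other block or outline on the way.

Things in the scene. Friction and masses are not known exactly. Their poses are not given: they have to be found in the camera images.
- tray: grey shallow open kit tray, 330 x 215 mm outside, rim 18 mm high, walls and floor 5 mm thick, fixed to the bench, left or right of the robot's middle; the three clear blocks lie flat in it. Origin: centre of its underside; x along its long side, z up.
- half_round_top (a point): middle of the top face of the half-round block: a clear acrylic D-shaped block, 90 mm long on its flat side, 45 mm deep to the top of its round, 18 mm thick, lying flat (top face 23 mm above the work surface), loose. The point is midway between the flat side and the top of the round; x points away from the flat side towards the round, y along the flat side, z up.
- half_round_block: the half-round block itself; origin 18 mm below half_round_top, same axes.
- oblong_top (a point): centre of the top face of the oblong block: clear acrylic, 45 (x) x 85 (y) x 18 mm (z), lying flat, loose, top face 23 mm above the work surface.
- oblong_block: the oblong block itself; origin 18 mm below oblong_top, same axes.
- triangle_top (a point): centre of the top face of the triangular block: clear acrylic, equal sides of 55 mm, 18 mm thick, lying flat, loose, top face 23 mm above the work surface; x points to a corner.
- triangle_block: the triangular block itself; origin 18 mm below triangle_top, same axes.
- sheet: white paper sheet, 297 x 210 mm, 1 mm thick, fixed to the bench on the other side from the tray, carrying the three drawn outlines. Origin: centre of its underside; x along its long side, z up.
- half_round_outline: black lines 3 mm wide, drawn on the sheet, 1 mm above the work surface. The half-round (D-shaped) outline, 90 mm along its flat side and 45 mm deep; origin at its middle, midway between the flat side and the top of the round; axes as the half-round block's.
- oblong_outline: black lines 3 mm wide, drawn on the sheet, 1 mm above the work surface. The oblong outline, 45 (x) x 85 (y) mm; origin at its centre.
- triangle_outline: black lines 3 mm wide, drawn on the sheet, 1 mm above the work surface. The triangular outline, equal sides of 55 mm; origin at its centre.
Mind the look-alikes: they are no part of the job. Leave any blue look-alike of the half_round_block alone.

How it is judged:
By the outcome, as a careful person would: the job done as asked, in the order asked, and still so for the second after the job is handed in, with the robot touching nothing.
It also fails if it takes over 45 s, if anything falls off the work surface, if the arm or the gripper's body presses on something with over 40 N, if the wrist force passes 120 N, or if a joint passes its speed limit or range.

## Working session

There is one attempt and no reset: what is moved stays moved. The work goes in short steps, Python scripts to look and compute and a shell command to move; the robot and the scene stay as the last step left them, time stands still between calls to the robot, and variables do not carry over. Pictures are saved under pics/ and viewed, at most 10 in all, crops included, and the job is handed in when it is done.

```bash
mkdir -p pics; python3 - <<'E'
from station import *
import cv2
for n in("top","side"):
    cv2.imwrite(f"pics/{n}1.png",get_image(n))
    m=camera_model(n);print(n,m)
s=observe();print(s['clock'],s['tcp_pos'],s['ee_rot'],s['opening'])
E
```

```text
top {'K': array([[477.78144595,   0.        , 316.3531846 ],
       [  0.        , 477.78144595, 197.56216037],
       [  0.        ,   0.        ,   1.        ]]), 'rvec': array([ 2.13112713, -2.17216128,  0.10882858]), 'tvec': array([0.00664984, 0.61278118, 0.79108302])}
side {'K': array([[407.48693151,   0.        , 323.44987453],
       [  0.        , 407.48693151, 198.65304125],
       [  0.        ,   0.        ,   1.        ]]), 'rvec': array([ 2.3079618 , -0.71254384,  0.26028845]), 'tvec': array([-0.52020609,  0.29477297,  0.54652735])}
0.1 [ 0.20888739 -0.56194793  0.23650818] [-3.09039911e+00 -5.55680007e-01  2.74455203e-04] 0.9984725119710144
```

View pics/top1.png

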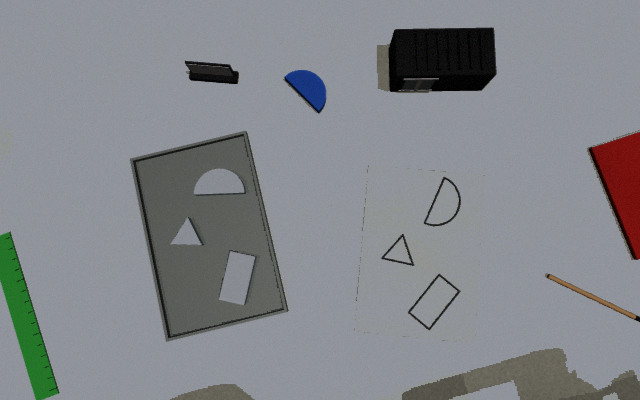

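Top view: tray on the left with half-round (219,182), triangle (187,232) and oblong (238,277). The sheet is on the right with the half-round outline (443,202), triangle (400,252) and oblong (434,302). The half-round look-alike is the blue one at (308,90). By the description, I choose the clear one at (219,182) and the outline at (443,202). Next I measure both and check a crop.

```bash
cat > h.py <<'E'
import numpy as np,cv2
from station import *
def ray(n,px,z,m=None):
    m=m or camera_model(n);R=cv2.Rodrigues(np.array(m['rvec']))[0];c=-R.T@m['tvec']
    p=cv2.undistortPoints(np.array(px,float).reshape(-1,1,2),m['K'],None)[:,0]
    d=np.c_[p,np.ones(len(p))]@R
    return c+d*((z-c[2])/d[:,2])[:,None]
def proj(n,P):
    m=camera_model(n);return cv2.projectPoints(np.array(P,float),m['rvec'],m['tvec'],m['K'],None)[0][:,0]
# D outline, origin mid depth, pts CCW
a=np.linspace(-np.pi/2,np.pi/2,60)
D=np.r_[np.c_[.045*np.cos(a)-.0225,.045*np.sin(a)],np.c_[np.full(60,-.0225),np.linspace(.045,-.045,60)]]
def fitD(pts,g):
    from scipy.optimize import least_squares
    from scipy.spatial import cKDTree
    def f(v):
        c,s=np.cos(v[2]),np.sin(v[2]);return cKDTree(D@np.array([[c,s],[-s,c]])+v[:2]).query(pts)[0]
    return min((least_squares(f,[*g,t],loss='soft_l1',f_scale=.002) for t in np.arange(0,6.28,.5)),key=lambda r:r.cost)
E
python3 - <<'E'
from h import *
im=cv2.imread('pics/top1.png');g=cv2.cvtColor(im,6)
print('cam',ray('top',[[316,197]],0), [ray('top',[p],0.0)[0,:2].round(3) for p in[(445,60),(377,45),(495,90),(210,72),(308,90)]])
# block
def comp(mask,px):
    n,l,st,c=cv2.connectedComponentsWithStats(mask.astype('uint8'));ls=l[px[1]-12:px[1]+12,px[0]-12:px[0]+12];k=np.bincount(ls[ls>0]).argmax();return (l==k).astype('uint8'),st[k]
print(g[182,219],g[182,150],g[202,443],g[202,435],g[178,445])
m,st=comp(g>150,(219,182));print(st)
c=cv2.findContours(m,0,1)[0][0][:,0]
for z in(.023,):
    p=ray('top',c,z)[:,:2];r=fitD(p,p.mean(0));print('block',r.x,r.fun.mean(),r.fun.max())
m2,st=comp(g<90,(435,202));print(st)
ys,xs=np.nonzero(m2);p=ray('top',np.c_[xs,ys],.001)[:,:2];r2=fitD(p,p.mean(0));print('outline',r2.x,r2.fun.mean(),r2.fun.max())
for r,z in((r,.023),(r2,.001)):
    q=proj('top',[[*r.x[:2],z]])[0];print(q);cv2.drawMarker(im,tuple(int(round(v)) for v in q),(0,0,255),0,5,1)
t=np.hstack([cv2.resize(im[130:260,165:265],None,fx=4,fy=4,interpolation=0),cv2.resize(im[130:260,380:480],None,fx=4,fy=4,interpolation=0)])
cv2.imwrite('pics/crop.png',t)
E
```

```text
cam [[ 0.61819513 -0.00380455  0.        ]] [array([ 0.87 , -0.249]), array([ 0.903, -0.123]), array([ 0.81 , -0.338]), array([0.858, 0.191]), array([0.819, 0.007])]
138 87 145 145 22Traceback (most recent call last):
  File "<stdin>", line 8, in <module>
  File "<stdin>", line 6, in comp
ValueError: attempt to get argmax of an empty sequence
```

View pics/side1.png

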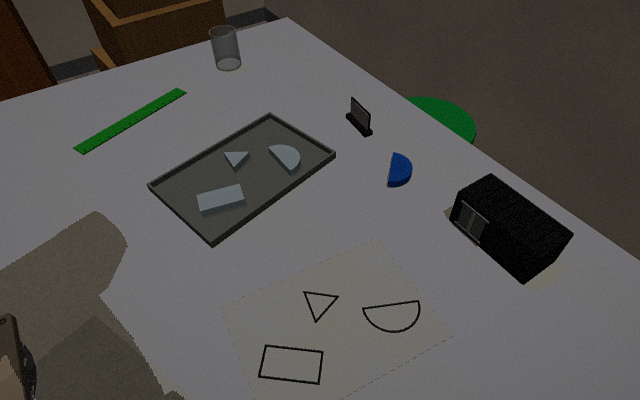

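The side view agrees: clear half-round at (285,157) in the tray, outline at (392,315), blue one at (399,170) outside. The black box and the stand lie beyond them. I'm fixing the threshold.

```bash
cat > m.py <<'E'
from h import *
im=cv2.imread('pics/top1.png');g=cv2.cvtColor(im,6)
def comp(mask,px):
    n,l,st,c=cv2.connectedComponentsWithStats(mask.astype('uint8'));ls=l[px[1]-12:px[1]+12,px[0]-12:px[0]+12];k=np.bincount(ls[ls>0]).argmax();return (l==k).astype('uint8'),st[k]
m,st=comp(g>112,(219,182));print(st)
c=cv2.findContours(m,0,1)[0][0][:,0]
p=ray('top',c,.023)[:,:2];r=fitD(p,p.mean(0));print('block',r.x,r.fun.mean(),r.fun.max())
m2,st=comp(g<100,(435,202));print(st)
ys,xs=np.nonzero(m2);p=ray('top',np.c_[xs,ys],.001)[:,:2];r2=fitD(p,p.mean(0));print('outline',r2.x,r2.fun.mean(),r2.fun.max())
si=cv2.imread('pics/side1.png')
for r,z in((r,.023),(r2,.001)):
    c_,s_=np.cos(r.x[2]),np.sin(r.x[2]);W=np.c_[D@np.array([[c_,s_],[-s_,c_]])+r.x[:2],np.full(len(D),z)]
    for n,I in(('top',im),('side',si)):
        for q in proj(n,np.r_[W,[[*r.x[:2],z]]]): I[int(round(q[1])),int(round(q[0]))]=(0,0,255)
f=lambda I,y,x:cv2.resize(I[y:y+70,x:x+90],None,fx=4,fy=4,interpolation=0)
cv2.imwrite('pics/crop.png',np.vstack([np.hstack([f(im,150,175),f(im,168,400)]),np.hstack([f(si,125,240),f(si,280,345)])]))
for n,px in(('tri',(187,235)),('obl',(238,277)),('triO',(399,252)),('oblO',(434,302))):print(n,ray('top',[px],.02 if 'O' not in n else 0)[0,:2].round(3))
E
python3 m.py
```

```text
[194 168  50  26 980]
block [0.64855378 0.16845967 6.29398053] 0.0011982882135528842 0.002369297249927304
[424 177  37  50 281]
outline [ 0.59915713 -0.23631836  4.26592756] 0.0011957653533747148 0.002583838109072846
tri [0.553 0.224]
obl [0.479 0.134]
triO [ 0.517 -0.15 ]
oblO [ 0.428 -0.208]
```

View pics/crop.png

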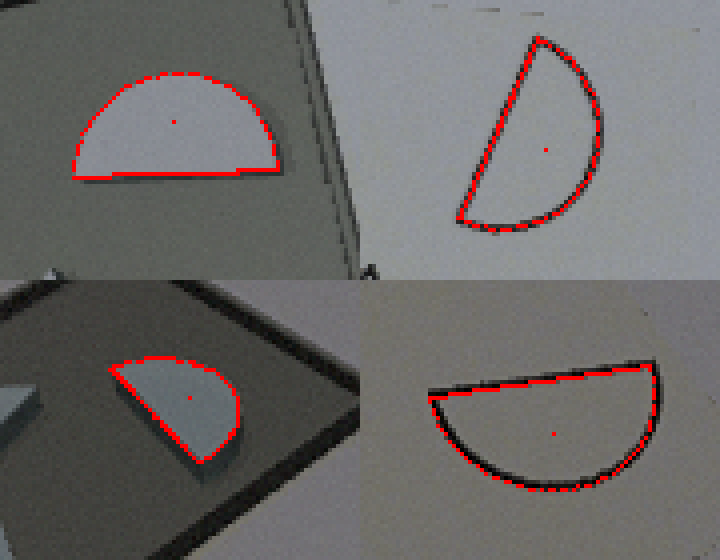

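The fit matches in both views. Block middle is at (0.6485, 0.1685) and outline middle at (0.599, -0.236). I'll shut the fingers, carry high (TCP z 0.237), then descend straight down.

```bash
cat > go.py <<'E'
import sys
from h import *
s=observe();R=cv2.Rodrigues(np.array(s['ee_rot']))[0]
t=np.array([float(v) for v in sys.argv[1:4]])
print('tool shift mm',(R.T@(t-s['tcp_pos'])*1000).round(1),'tcp',np.round(s['tcp_pos'],4),'tool z',R[:,2].round(4),'clock',s['clock'],'open',s['opening'],'F',np.round(s['wrist_force'],1),'dq',np.abs(s['dq']).max().round(3))
E
python3 go.py .6485 .1685 .237
```

```text
tool shift mm [ 6.665e+02 -5.316e+02  5.000e-01] tcp [ 0.2089 -0.5619  0.2365] tool z [-5.0e-04  1.6e-03 -1.0e+00] clock 0.1 open 0.9984725119710144 F [-0.   0.3  0.1] dq 0.003
```

```bash
python3 -m creep '[[[20,-16,0,0,0,0,1],[33,-26,0,0,0,0,1],[33,-26,0,0,0,0,1],[33,-26,0,0,0,0,1],[33,-26,0,0,0,0,1],[33,-26,0,0,0,0,1],[33,-26,0,0,0,0,1],[33,-26,0,0,0,0,1],[33,-26,0,0,0,0,1],[33,-26,0,0,0,0,1]]]'; python3 go.py .6485 .1685 .237
```

```text
clock: 1.1
tcp_pos: [0.4195, -0.216, 0.2372]
ee_rot: [-3.092, -0.556, 0.0]
wrist_force: [0.1, -0.4, 0.1]
opening: 0.189
finger_force: 0.0
tool shift mm [ 3.486e+02 -2.807e+02  2.000e-01] tcp [ 0.4195 -0.216   0.2372] tool z [-2.e-04  2.e-04 -1.e+00] clock 1.1 open 0.18938181054361228 F [ 0.1 -0.4  0.1] dq 0.894
```

```bash
python3 -m creep '[[[36,-29,0,0,0,0,1],[36,-29,0,0,0,0,1],[36,-29,0,0,0,0,1],[36,-29,0,0,0,0,1],[36,-29,0,0,0,0,1],[36,-29,0,0,0,0,1],[36,-29,0,0,0,0,1],[36,-29,0,0,0,0,1],[36,-29,0,0,0,0,1],[20,-16,0,0,0,0,1]]]'; python3 -m creep '[[[5,-4,0,0,0,0,1],[0,0,0,0,0,0,1],[0,0,0,0,0,0,1]]]'; python3 go.py .6485 .1685 .054
```

```text
clock: 2.1
tcp_pos: [0.6456, 0.1651, 0.2363]
ee_rot: [-3.091, -0.559, 0.001]
wrist_force: [-0.5, -0.4, 0.3]
opening: 0.004
finger_force: 0.0
clock: 2.4
tcp_pos: [0.6479, 0.1663, 0.2371]
ee_rot: [3.092, 0.555, -0.001]
wrist_force: [0.1, -0.2, -0.2]
opening: 0.007
finger_force: 0.0
tool shift mm [  1.5  -1.9 183.1] tcp [0.6479 0.1663 0.2371] tool z [-8.e-04 -6.e-04 -1.e+00] clock 2.4 open 0.006812877039686262 F [ 0.1 -0.2 -0.2] dq 0.015
```

```bash
python3 -m creep '[[[1,-2,20,0,0,0,1],[0,0,30,0,0,0,1],[0,0,30,0,0,0,1],[0,0,30,0,0,0,1],[0,0,25,0,0,0,1],[0,0,15,0,0,0,1],[0,0,10,0,0,0,1],[0,0,0,0,0,0,1],[0,0,0,0,0,0,1]]]'; python3 go.py .6485 .1685 .054; python3 - <<'E'
from h import *
cv2.imwrite('pics/a.png',np.vstack([cv2.resize(get_image('side')[60:260,130:430],(780,520))]))
E
```

```text
clock: 3.3
tcp_pos: [0.6493, 0.1694, 0.0788]
ee_rot: [3.092, 0.555, 0.003]
wrist_force: [0.4, 0.6, 0.5]
opening: 0.008
finger_force: 0.0
tool shift mm [-1.1  0.5 24.8] tcp [0.6493 0.1694 0.0788] tool z [ 1.7e-03  3.0e-04 -1.0e+00] clock 3.3 open 0.008278982230611713 F [0.4 0.6 0.5] dq 0.015
```

View pics/a.png

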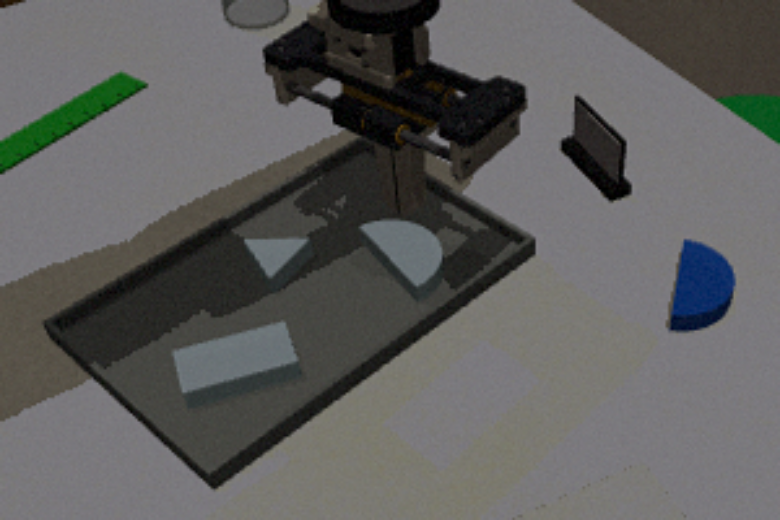

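The shut fingertips (crop 400,215) hang over the half-round, about 37 mm above it, clear of everything. I'll descend 25 mm and hold for over 3 s.

```bash
python3 -m creep '[[[-1,0,12,0,0,0,1],[0,0,8,0,0,0,1],[0,0,5,0,0,0,1],[0,0,0,0,0,0,1],[0,0,0,0,0,0,1]]]'; python3 go.py .6485 .1685 .054; python3 - <<'E'
from h import *
cv2.imwrite('pics/b.png',np.hstack([cv2.resize(get_image('side')[90:200,240:350],(390,390),interpolation=0),cv2.resize(get_image('wrist'),(400,250)) [:,:,:] if 0 else cv2.resize(get_image('top')[120:230,160:270],(390,390),interpolation=0)]))
E
```

```text
clock: 3.85
tcp_pos: [0.6474, 0.1692, 0.0521]
ee_rot: [3.092, 0.556, -0.001]
wrist_force: [0.3, 0.1, -0.9]
opening: 0.006
finger_force: 0.0
tool shift mm [ 0.8  1.  -1.9] tcp [0.6474 0.1692 0.0521] tool z [-6.e-04 -1.e-04 -1.e+00] clock 3.85 open 0.006188005839913289 F [ 0.3  0.1 -0.9] dq 0.01
```

View pics/b.png

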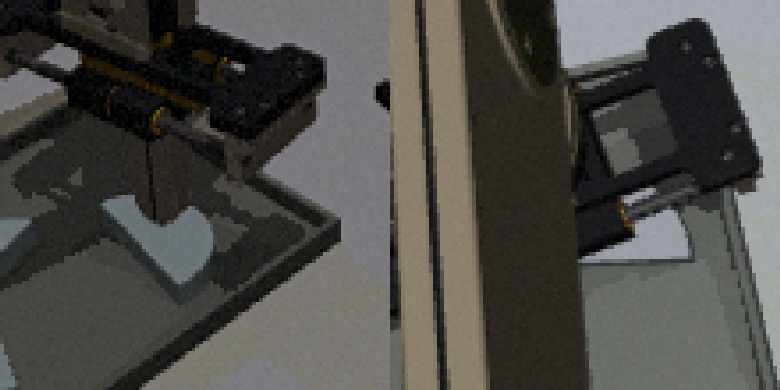

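The fingertips (left crop 162,222) hang just above the middle of the half-round, with no contact. Now I hold.

```bash
python3 -m creep '[[[0,0,0,0,0,0,1],[0,0,0,0,0,0,1],[0,0,0,0,0,0,1],[0,0,0,0,0,0,1],[0,0,0,0,0,0,1],[0,0,0,0,0,0,1],[0,0,0,0,0,0,1],[0,0,0,0,0,0,1],[0,0,0,0,0,0,1],[0,0,0,0,0,0,1]]]' | head -2; python3 -m creep '[[[0,0,0,0,0,0,1],[0,0,0,0,0,0,1],[0,0,0,0,0,0,1],[0,0,0,0,0,0,1],[0,0,0,0,0,0,1],[0,0,0,0,0,0,1],[0,0,0,0,0,0,1],[0,0,0,0,0,0,1],[0,0,0,0,0,0,1],[0,0,0,0,0,0,1]]]' | head -2;  python3 -m creep '[[[0,0,0,0,0,0,1],[0,0,0,0,0,0,1],[0,0,0,0,0,0,1],[0,0,0,0,0,0,1],[0,0,0,0,0,0,1],[0,0,0,0,0,0,1],[0,0,0,0,0,0,1],[0,0,0,0,0,0,1],[0,0,0,0,0,0,1],[0,0,0,0,0,0,1]]]' | head -2;  python3 -m creep '[[[0,0,0,0,0,0,1],[0,0,0,0,0,0,1],[0,0,0,0,0,0,1],[0,0,0,0,0,0,1],[0,0,0,0,0,0,1],[0,0,0,0,0,0,1],[0,0,0,0,0,0,1],[0,0,0,0,0,0,1]]]' |head -2; python3 -m creep '[[[0,0,-10,0,0,0,1],[0,0,-25,0,0,0,1],[0,0,-35,0,0,0,1],[0,0,-35,0,0,0,1],[0,0,-35,0,0,0,1],[0,0,-25,0,0,0,1],[0,0,-15,0,0,0,1],[0,0,0,0,0,0,1]]]'; python3 go.py .599 -.236 .237
```

```text
clock: 4.95
tcp_pos: [0.6477, 0.1692, 0.0525]
clock: 5.95
tcp_pos: [0.6476, 0.1692, 0.0524]
clock: 6.95
tcp_pos: [0.6477, 0.1692, 0.0525]
clock: 7.75
tcp_pos: [0.6476, 0.1692, 0.0524]
clock: 8.55
tcp_pos: [0.649, 0.1695, 0.236]
ee_rot: [-3.092, -0.556, -0.008]
wrist_force: [1.0, 0.3, 0.8]
opening: 0.005
finger_force: 0.0
tool shift mm [-188.1  362.6   -1.7] tcp [0.649  0.1695 0.236 ] tool z [ 0.0052  0.001  -1.    ] clock 8.55 open 0.0050957045325107165 F [1.  0.3 0.8] dq 0.057
```

```bash
python3 -m creep '[[[-13,25,0,0,0,0,1],[-20,39,0,0,0,0,1],[-20,39,0,0,0,0,1],[-20,39,0,0,0,0,1],[-20,39,0,0,0,0,1],[-20,39,0,0,0,0,1],[-20,39,0,0,0,0,1],[-20,39,0,0,0,0,1],[-20,39,0,0,0,0,1],[-14,25,0,0,0,0,1]]]'|head -1; python3 -m creep '[[[0,0,0,0,0,0,1],[0,0,0,0,0,0,1],[0,0,0,0,0,0,1]]]' | head -1; python3 go.py .599 -.236 .033
```

```text
clock: 9.55
clock: 9.85
tool shift mm [  0.2   2.5 198.2] tcp [ 0.5983 -0.234   0.2312] tool z [-0.0015  0.0012 -1.    ] clock 9.85 open 0.007614652916300399 F [ 0.3 -0.5  0.6] dq 0.015
```

```bash
python3 -m creep '[[[0,2,20,0,0,0,1],[0,0,35,0,0,0,1],[0,0,35,0,0,0,1],[0,0,35,0,0,0,1],[0,0,25,0,0,0,1],[0,0,15,0,0,0,1],[0,0,7,0,0,0,1],[0,0,0,0,0,0,1],[0,0,0,0,0,0,1],[0,0,0,0,0,0,1]]]'; python3 go.py .599 -.236 .033
```

```text
clock: 10.85
tcp_pos: [0.6004, -0.2377, 0.0625]
ee_rot: [3.09, 0.556, 0.004]
wrist_force: [-0.4, -0.6, -0.8]
opening: 0.007
finger_force: 0.0
tool shift mm [-0.8 -2.1 29.5] tcp [ 0.6004 -0.2377  0.0625] tool z [ 0.0028 -0.0014 -1.    ] clock 10.85 open 0.007138663180467709 F [-0.4 -0.6 -0.8] dq 0.004
```

```bash
python3 -m creep '[[[-1,-2,12,0,0,0,1],[0,0,10,0,0,0,1],[0,0,6,0,0,0,1],[0,0,0,0,0,0,1],[0,0,0,0,0,0,1]]]'|head -1; python3 go.py .599 -.236 .033;python3 - <<'E'
from h import *
cv2.imwrite('pics/c.png',np.hstack([cv2.resize(get_image('side')[250:370,310:450],(400,343),interpolation=0),cv2.resize(get_image('top')[140:260,380:500],(343,343),interpolation=0)]))
E
```

```text
clock: 11.35
tool shift mm [ 1.5  1.1 -1.1] tcp [ 0.5972 -0.2355  0.0319] tool z [-9.e-04  4.e-04 -1.e+00] clock 11.35 open 0.005541271503344711 F [ 0.3 -0.4  0. ] dq 0.011
```

View pics/c.png

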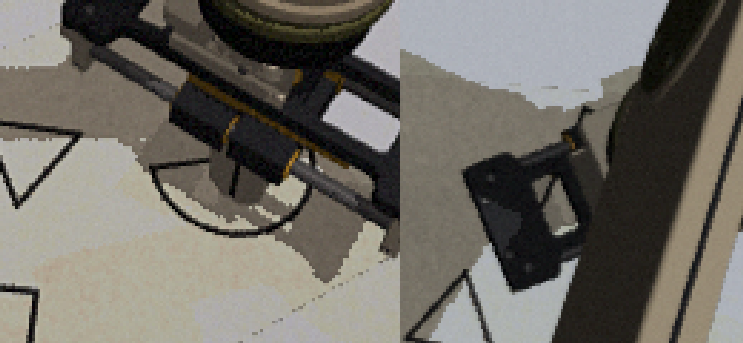

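The shut fingertips (left crop 237,195) are inside the half-round outline, about 12 mm above its middle. I'll hold, then hand in.

```bash
python3 -m creep '[[[0,0,0,0,0,0,1],[0,0,0,0,0,0,1],[0,0,0,0,0,0,1],[0,0,0,0,0,0,1],[0,0,0,0,0,0,1],[0,0,0,0,0,0,1],[0,0,0,0,0,0,1],[0,0,0,0,0,0,1],[0,0,0,0,0,0,1],[0,0,0,0,0,0,1]]]' | head -2; python3 -m creep '[[[0,0,0,0,0,0,1],[0,0,0,0,0,0,1],[0,0,0,0,0,0,1],[0,0,0,0,0,0,1],[0,0,0,0,0,0,1],[0,0,0,0,0,0,1],[0,0,0,0,0,0,1],[0,0,0,0,0,0,1],[0,0,0,0,0,0,1],[0,0,0,0,0,0,1]]]' | head -2;  python3 -m creep '[[[0,0,0,0,0,0,1],[0,0,0,0,0,0,1],[0,0,0,0,0,0,1],[0,0,0,0,0,0,1],[0,0,0,0,0,0,1],[0,0,0,0,0,0,1],[0,0,0,0,0,0,1],[0,0,0,0,0,0,1],[0,0,0,0,0,0,1],[0,0,0,0,0,0,1]]]' | head -2;  python3 -m creep '[[[0,0,0,0,0,0,1],[0,0,0,0,0,0,1],[0,0,0,0,0,0,1],[0,0,0,0,0,0,1],[0,0,0,0,0,0,1],[0,0,0,0,0,0,1],[0,0,0,0,0,0,1],[0,0,0,0,0,0,1]]]' |head -4; python3 -c "
from station import *
print(sign_off())"
```

```text
clock: 12.45
tcp_pos: [0.5975, -0.2356, 0.0324]
clock: 13.45
tcp_pos: [0.5975, -0.2356, 0.0325]
clock: 14.45
tcp_pos: [0.5975, -0.2356, 0.0325]
clock: 15.25
tcp_pos: [0.5975, -0.2356, 0.0324]
ee_rot: [-3.092, -0.556, 0.0]
wrist_force: [0.9, 0.5, 0.4]
the job is handed in; nothing more can be done
None
```

I pointed at the middle of the clear half-round block, then at the middle of its outline, for over 3 s each, about 10–12 mm above with no sign of contact, and handed in at about 15 s still pointing at the outline.

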